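# Unlatch and hold up the gate of a board test fixture

## Robot

A 6-joint arm with a two-finger parallel gripper is mounted at the origin on the work surface. World frame = base frame: x ahead of the robot, y to its left, z up, the work surface at z = 0. Lengths are in m, angles in rad, forces in N, time in s.
With the tool pointing down it reaches from about 0.325 to 0.75 m from the base axis. Payload 7.6 kg.
Tool frame: the origin (TCP) lies at the very end of the fingers, on their centre line; the grasp point (between the pads) lies 19 mm behind it; z points along the fingers, y is the direction in which the jaws open and shut (so a half turn about z gives the same grasp; the last joint's range is limited). The gripper opens to 85 mm and grips with 20 to 120 N. Pads are 22 mm wide; open, the fingers measure 114 mm over their backs; the gripper's body (76 mm by 85 mm) begins 54 mm behind the grasp point. The pads swing forward as they close: fully open they stand 13 mm farther back than shut.
Start: joints at [1.206, 0.052, 1.401, -0, 1.689, -0.07], TCP at [0.153, 0.502, 0.231] pointing down, gripper open.
Joint ranges: [-2.9, 2.9], [-0.91, 2.17], [0.12, 2.37], [-1.06, 4.2], [0.26, 2.73], [-2.93, 2.93]. Speed limits (rad/s): [2.57, 2.57, 3.01, 3.14, 3.14, 3.14].

## Interface

Orientations are given as [roll, pitch, yaw] about the fixed x, y, z axes, in that order (R = Rz(yaw) Ry(pitch) Rx(roll)).
In Python, from rig import read_state, optics, hand_in gives the robot as it stands.
- The arm moves only by the tool drive_tool, never from a script. Its argument "motion" is a list of rows, each a list of 3 entries, a list of its own where there are three numbers: the closure, from -1 (fully open) to 1 (shut), then the shift along the tool's x, y, z in units of 30 mm (1.0 is 30 mm), then the turn, a rotation vector about the tool's x, y, z in units of 6 degrees (1.0 is 6 degrees). A call has 1 to 8 rows; each row is the pose to reach, as a shift and turn from the pose commanded when the call began, along the tool's axes at that moment; what a row does not reach only later rows make up. A row lasts 1/10 s, in which the tool goes at most 50 mm and 8.59 degrees, less where a joint would pass 70% of its speed; a pose out of reach is approached as far as the arm can. A call with a gripper value outside its range is refused whole. The fingers move at their own pace and stop on an object; the grip force is fixed at half the most. Time passes only in rows, so rows that repeat a pose let the fingers close. It gives the time, the measured TCP pose, the force and the opening at its end, in the units of the state.
- read_state(): the state, without advancing time (a new reading comes with each control period).
- optics.grab_frame(name): name is "scene" or "top" or "wrist"; returns a dict with "image" (400x640x3 uint8, red, green, blue), "fx", "fy", "cx", "cy" (pixels), "world_from_camera" (4x4, takes a point from camera to world coordinates). Camera axes: x right, y up, looking along -z (the intrinsics and any distortion apply to the point x, -y, -z); pixel columns grow to the right and rows downward; lengths in m; the calibration is good to about 2 mm. The wrist camera is an equidistant fisheye: a pixel r from the principal point sees the ray r / f radians off the axis. A picture is of the moment at which its call begins. There is no depth.
- hand_in(): hands the job in, once; it reports no verdict.
The state is a dict: "time": time; "joint_positions": joint angles; "dq": joint speeds; "tau": joint torques, N m; "tcp_pos": TCP position; "tcp_rot": TCP orientation; "force": force on the tool from outside, world axes, zero at the start; "ft_torque": the same for the moment, N m; "gripper_width": finger opening in m.
Only numpy, scipy, OpenCV 4.12 (cv2) and the standard library are available. Lean on these libraries where they do the work, as an engineer would, in place of code of your own. Each camera call takes 0.05 s, during which the arm holds its last target. There are 200 camera calls.

## Task

Open the board test fixture for unloading: pull the spring bolt on the gate's front bar sideways by its finger tab until it is clear of the keeper, then lift the gate off its guide pins by the tab and raise it smoothly until its front edge is at least 10 cm above where it rested. The gate does not stay up by itself, so do not let it fall, and finish while the gripper is still holding it raised and steady by the tab, so that the board beneath can be taken out. Leave the board on its nest and do not disturb the other things on the bench.

Things in the scene. Friction and masses are not known exactly. Their poses are not given: they have to be found in the camera images.
- fixture: Board test fixture fixed to the bench: grey box 240 mm deep (its x), 264 wide (its y), top plate at 78 mm, a circuit board on its nest under a hinged clear-plate gate. Origin: centre of its underside. Front faces its -x (towards the robot), hinges at +x. Yaw varies by up to 0.45 rad. Two ball-nosed guide pins at (-92, +/-92) mm reach through bushes in the gate to 129 mm.
- gate (a joint): Hinge angle of the gate: 0 = closed and level, grows as its front edge rises, stop at 1.25 rad. An aluminium frame with a clear plate, 0.4 to 0.75 kg; front bar 24 x 200 mm, 10 mm thick, top at 122 mm when closed. No strut or stay: it falls shut when let go.
- gate_hinge (a point): Middle of the gate's hinge axis, at (105, 0, 117) mm in the fixture's frame; the axis runs along the fixture's y.
- gate_edge (a point): Middle of the lower front edge of the gate: 232 mm in front of the hinge axis and, with the gate closed, 112 mm above the bench.
- latch (a joint): Travel (m) of the spring bolt on the gate's front bar: 0 = shut, nose 12 mm deep under the keeper; grows as it is pulled along the fixture's -y, away from the keeper; clear from 0.012, stop at 0.020. The spring pushes it shut with 4 N at 0, 8 N at the stop. While the nose is under the keeper the gate can rise only 2 mm there.
- latch_tab (a point): Grip point on the bolt's black upright finger tab, mid-tab, 13 mm below its top; at (-115, 30, 160) mm in the fixture's frame when shut. Tab 16 mm thick along the fixture's y (the way it slides and is pinched), 26 mm along x, free from 136 to 173 mm above the bench. Bolt guides (tops at 136 mm) stand 48 mm or more off its faces. It rides on the gate: lifting it lifts the gate.
- keeper (a point): Top of the steel keeper, a post with an eye for the bolt's nose, fixed on the fixture's top plate at its front corner on the +y side: at (-115, 118, 144) mm in the fixture's frame, 24 x 16 mm.
- board: The green circuit board under test, loose on the nest under the gate, 120 x 154 mm, 12 mm high with its parts; origin at the centre of its underside, at (-12, 0, 88) mm in the fixture's frame. It stays where it is.
- spare_board: A spare populated circuit board, 100 x 160 mm, 20 mm high, lying flat; origin at the centre of its underside. Bystander, to be left alone.
- driver: A screwdriver lying on the bench, about 200 mm long; origin at the middle of its length underneath. Bystander, to be left alone.
- reel: A grey metal solder reel, 56 mm diameter, 36 mm high, standing on its flange; origin at the centre of its underside. Bystander, to be left alone.
- flux: A white flux bottle with a black cap, 38 mm diameter, 85 mm high; origin at the centre of its underside. Bystander, to be left alone.
- meter: A black handheld multimeter lying on its back, 165 x 78 x 34 mm; origin at the centre of its underside. Bystander, to be left alone.
- parts_tray: A grey divided parts tray, 120 x 90 x 28 mm; origin at the centre of its underside. Bystander, to be left alone.

How it is judged:
By the outcome, as a careful person would: the job done as asked, in the order asked, and still so for the second after the job is handed in, while the arm keeps its last pose, push and grip.
It also fails if it takes over 32 s, if anything falls off the work surface, if the arm or the gripper's body presses on something with over 40 N, if the wrist force passes 120 N, or if a joint passes its speed limit or range.

## Working session

There is one attempt and no reset: what is moved stays moved. The work goes in short steps, Python scripts to look and compute and a tool call to move; the robot and the scene stay as the last step left them, time stands still between calls to the robot, and variables do not carry over. Pictures are saved under pics/ and viewed, about 8 in all and at most 12, crops included, and the job is handed in when it is done.

Besides the shell and the picture viewer there is one more tool, called after "Emit:" as name(argument=value, ...), one argument or row to a line, values as JSON. drive_tool: Moves the arm, as the interface text tells. Its arguments: {"type":"object","properties":{"motion":{"type":"array"}},"required":["motion"]}

```bash
mkdir -p pics; ls
cat > h.py <<'E'
import numpy as np, cv2
from rig import read_state, optics, hand_in
def ray(f,u,v):
    T=np.array(f["world_from_camera"]); d=np.array([(u-f["cx"])/f["fx"],-(v-f["cy"])/f["fy"],-1.]); return T[:3,3],T[:3,:3]@d
def onplane(f,u,v,z):
    o,d=ray(f,u,v); return o+d*(z-o[2])/d[2]
def proj(f,p):
    T=np.array(f["world_from_camera"]); q=T[:3,:3].T@(np.array(p)-T[:3,3]); return f["cx"]+f["fx"]*q[0]/-q[2], f["cy"]-f["fy"]*q[1]/-q[2]
E
python3 - <<'E'
from h import *
for n in("top","scene"):
    f=optics.grab_frame(n); cv2.imwrite(f"pics/{n}0.png",f["image"][:,:,::-1]); np.save(n+"0.npy",f,allow_pickle=True)
    print(n,f["fx"],f["cx"],f["cy"],np.round(f["world_from_camera"],3).tolist(),[k for k in f])
print(read_state())
E
```

```text
pics
top 440.6853451024263 319.28574510983333 191.16977827002088 [[-0.013, 0.99, -0.14, 0.37], [-1.0, -0.014, -0.002, -0.054], [-0.004, 0.14, 0.99, 1.294], [0.0, 0.0, 0.0, 1.0]] ['image', 'fx', 'fy', 'cx', 'cy', 'world_from_camera']
scene 405.9388866733305 322.2952744334074 200.4073166206426 [[0.619, -0.485, 0.618, 1.301], [0.785, 0.4, -0.472, -0.655], [-0.018, 0.777, 0.629, 0.896], [0.0, 0.0, 0.0, 1.0]] ['image', 'fx', 'fy', 'cx', 'cy', 'world_from_camera']
{'time': 0.1, 'joint_positions': array([ 1.20570226e+00,  5.27951313e-02,  1.40160715e+00,  2.07611461e-05,
        1.68860487e+00, -7.02879494e-02]), 'dq': array([-0.00045848, -0.00151395, -0.00153008,  0.00016432,  0.00144258,
       -0.00102983]), 'tau': array([ 1.41450826e-03, -3.82581747e+01, -3.60986423e+01, -6.88134537e-05,
        4.73164764e-03,  3.76564844e-05]), 'tcp_pos': array([0.1524131 , 0.502114  , 0.23055357]), 'tcp_rot': array([-3.14018310e+00, -1.19910002e-04,  2.84678888e+00]), 'force': array([ 0.16368173, -0.23830006,  0.52743752]), 'ft_torque': array([0.02415232, 0.01960824, 0.02929917]), 'gripper_width': 0.08508178133365062}
```

View pics/top0.png

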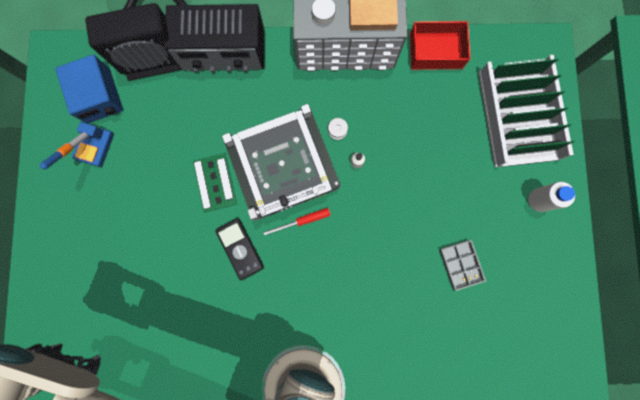

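View pics/scene0.png

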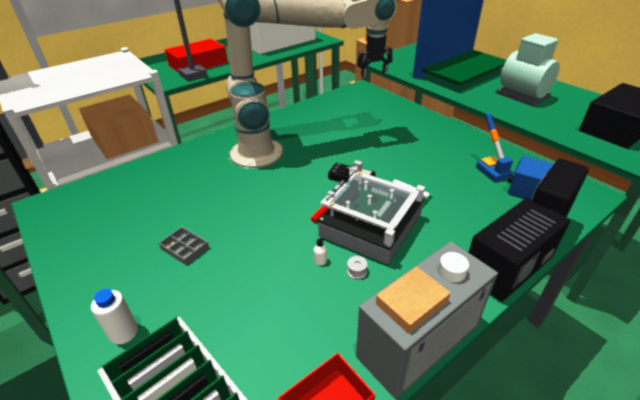

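The top view shows the fixture at about (280,163), its front edge towards the robot from (252,213) to (333,185). The black tab is near (283,201) and the keeper near (253,212). I'll enlarge both views to measure.

Run:
```python
from h import *
a=cv2.imread("pics/top0.png")[95:235,210:350]; b=cv2.imread("pics/scene0.png")[150:270,300:440]
a=cv2.resize(a,(560,560),interpolation=cv2.INTER_CUBIC)
cv2.imwrite("pics/c1.png",a)
cv2.imwrite("pics/c2.png",cv2.resize(b,(700,600),interpolation=cv2.INTER_CUBIC))
```

```text
(no output)
```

View pics/c1.png

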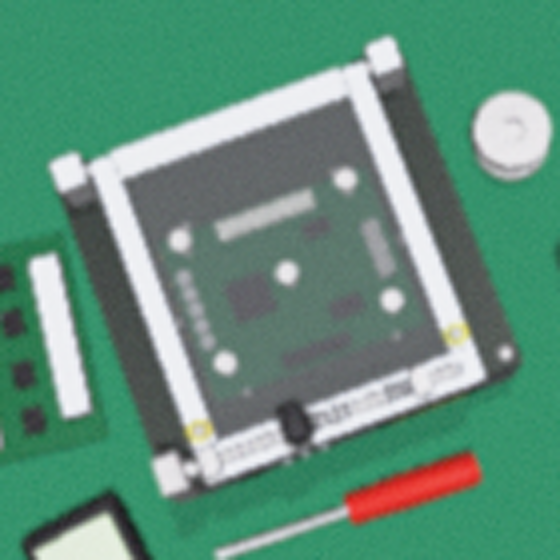

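View pics/c2.png

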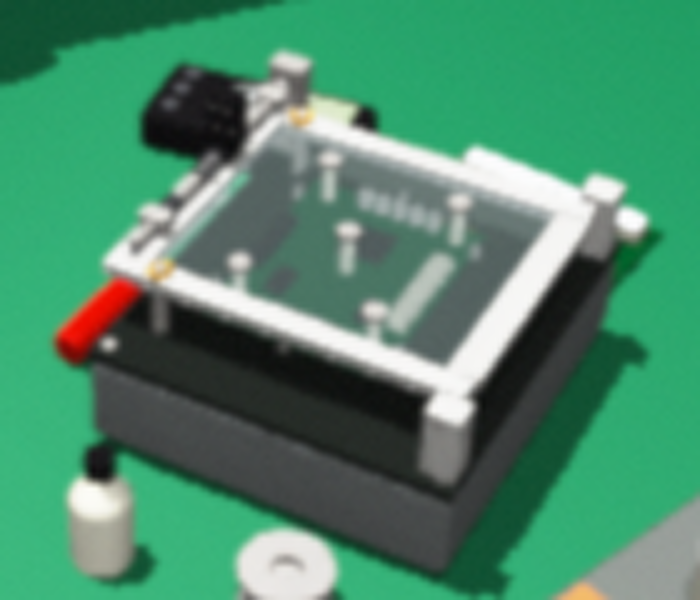

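Top crop: bushes at (200,431) and (457,333), tab top at about (296,412), keeper top at about (168,466). Scene crop: bushes at (301,116) and (160,269), keeper top at about (291,62), and the tab is hidden against the meter.

Run:
```python
from h import *
T=np.load("top0.npy",allow_pickle=True).item(); S=np.load("scene0.npy",allow_pickle=True).item()
tp=lambda u,v:((u+.5)/4-.5+210,(v+.5)/4-.5+95); sp=lambda u,v:((u+.5)/5-.5+300,(v+.5)/5-.5+150)
def tri(a,b):
    o1,d1=ray(T,*tp(*a));o2,d2=ray(S,*sp(*b)); s=np.linalg.lstsq(np.c_[d1,-d2],o2-o1,rcond=None)[0]
    p,q=o1+s[0]*d1,o2+s[1]*d2; return (p+q)/2,np.linalg.norm(p-q)
# refine yellow bush centroids
hsv=cv2.cvtColor(T["image"],cv2.COLOR_RGB2HSV)
for n,a,b in(("bushL",(200,431),(301,116)),("bushR",(457,333),(160,269)),("keeper",(168,466),(291,62))):
    print(n,tri(a,b))
L=onplane(T,*tp(200,431),.124);R=onplane(T,*tp(457,333),.124)
d=L-R; yaw=np.arctan2(-d[0],d[1]); print("L",L,"R",R,"len",np.linalg.norm(d),"yaw",yaw)
c,s=np.cos(yaw),np.sin(yaw);Rm=np.array([[c,-s],[s,c]])
o=(L+R)[:2]/2-Rm@[-.092,0]; print("origin",o)
W=lambda x,y:o+Rm@[x,y]
for n,x,y in(("tab",-.115,.03),("keeper",-.115,.118),("hinge",.105,0)): print(n,W(x,y))
print("tab top by ray",onplane(T,*tp(296,412),.173),"keeper ray",onplane(T,*tp(168,466),.144))
print("hinge posts",[onplane(T,*tp(*p),.125) for p in((68,170),(383,54))])
```

```text
bushL (array([0.50790306, 0.10799953, 0.12414069]), np.float64(0.0012864700299603934))
bushR (array([ 0.57196108, -0.06444957,  0.12462656]), np.float64(0.001813273073502711))
keeper (array([0.48147887, 0.12425963, 0.14658173]), np.float64(0.002205051360437019))
L [0.50752839 0.10749526 0.124     ] R [ 0.5715395  -0.06519602  0.124     ] len 0.18417302044362446 yaw 0.35496722386177765
origin [0.62579847 0.05312511]
tab [0.50754103 0.04128548]
keeper [0.47695578 0.12379938]
hinge [0.72425255 0.08961887]
tab top by ray [0.51318761 0.03921441 0.173     ] keeper ray [0.48239543 0.12556647 0.144     ]
hinge posts [array([0.68782359, 0.19842887, 0.125     ]), array([ 0.7667784 , -0.01715605,  0.125     ])]
```

```bash
cat >> h.py <<'E'
from scipy.spatial.transform import Rotation as Ro
YAW=.355; YH=np.array([-np.sin(YAW),np.cos(YAW),0]); XH=np.array([np.cos(YAW),np.sin(YAW),0])
def down(tilt=0):  # tool down, jaws along fixture y, tilted with gate by tilt (front rises)
    return Ro.from_rotvec(YH*tilt)*Ro.from_euler("xyz",[np.pi,0,YAW+np.pi])
def units(p,R,s=None):
    s=s or read_state(); R0=Ro.from_euler("xyz",s["tcp_rot"])
    return np.round(R0.inv().apply(np.array(p)-s["tcp_pos"])/.03,3),np.round(np.degrees((R0.inv()*R).as_rotvec())/6,3)
E
python3 - <<'E'
from h import *
print(units([.508,.041,.215],down())); print(down().as_matrix().round(2), down(.5).as_matrix().round(2))
E
```

```text
(array([-15.808, -11.263,   0.532]), array([-1.300e-02, -5.000e-03, -6.205e+00]))
[[-0.94 -0.35 -0.  ]
 [-0.35  0.94  0.  ]
 [-0.    0.   -1.  ]] [[-0.82 -0.35 -0.45]
 [-0.31  0.94 -0.17]
 [ 0.48  0.   -0.88]]
```

Emit:
drive_tool(
  motion=[
    [-1, [-1.0, -0.7, 0], [0, 0, -0.4]],
    [-1, [-2.2, -1.6, 0], [0, 0, -0.9]],
    [-1, [-3.4, -2.4, 0], [0, 0, -1.4]],
    [-1, [-4.6, -3.3, 0], [0, 0, -1.9]],
    [-1, [-5.8, -4.1, 0], [0, 0, -2.4]],
    [-1, [-7.0, -5.0, 0], [0, 0, -2.9]],
    [-1, [-8.2, -5.8, 0], [0, 0, -3.4]],
    [-1, [-9.4, -6.7, 0], [0, 0, -3.9]],
  ],
)

```text
time: 0.9
tcp_pos: [0.3646, 0.2266, 0.2311]
tcp_rot: [3.142, -0.0, -3.026]
force: [0.3, 0.6, 0.4]
gripper_width: 0.0856
```

Run:
```python
from h import *
print(units([.508,.041,.205],down()))
```

```text
(array([-4.032, -6.697,  0.868]), array([ 1.000e-03, -1.000e-03, -2.282e+00]))
```

Emit:
drive_tool(
  motion=[
    [-1, [-0.6, -1.0, 0], [0, 0, -0.4]],
    [-1, [-1.3, -2.1, 0], [0, 0, -0.8]],
    [-1, [-2.0, -3.3, 0], [0, 0, -1.2]],
    [-1, [-2.7, -4.5, 0.1], [0, 0, -1.6]],
    [-1, [-3.4, -5.6, 0.3], [0, 0, -2.0]],
    [-1, [-3.8, -6.3, 0.6], [0, 0, -2.2]],
    [-1, [-4.03, -6.7, 0.8], [0, 0, -2.28]],
    [-0.5, [-4.03, -6.7, 0.87], [0, 0, -2.28]],
  ],
)

```text
time: 1.7
tcp_pos: [0.5069, 0.0408, 0.2037]
tcp_rot: [3.141, -0.002, -2.791]
force: [0.8, -0.2, -0.5]
gripper_width: 0.0731
```

Run:
```python
from h import *
f=optics.grab_frame("wrist"); np.save("w0.npy",f,allow_pickle=True)
im=f["image"][:,:,::-1].copy(); cv2.imwrite("pics/w0.png",im)
print(f["fx"],f["cx"],f["cy"],np.round(f["world_from_camera"],3).tolist())
t=optics.grab_frame("top"); np.save("top1.npy",t,allow_pickle=True)
print(read_state()["tcp_pos"],read_state()["gripper_width"],units([.508,.041,.205],down()))
```

```text
309.70691628693146 321.7800517914619 194.63021576514646 [[-0.343, -0.889, -0.302, 0.428], [0.939, -0.325, -0.112, 0.012], [0.002, -0.323, 0.947, 0.346], [0.0, 0.0, 0.0, 1.0]]
[0.50640131 0.04237794 0.2045863 ] 0.06421907528992837 (array([-0.034, -0.061, -0.014]), array([ 0.008, -0.012, -0.03 ]))
```

View pics/w0.png

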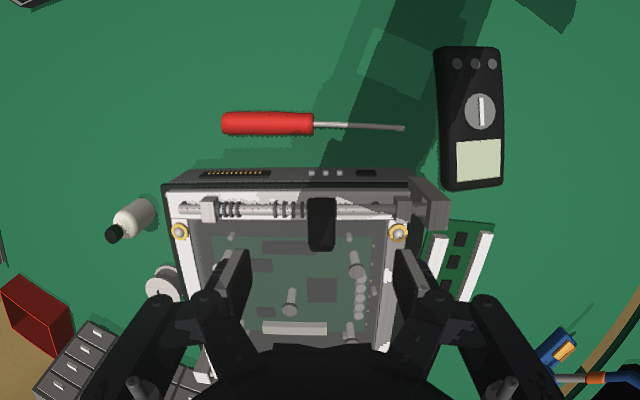

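```bash
cat >> h.py <<'E'
def wray(f,u,v):
    T=np.array(f["world_from_camera"]);a,b=u-f["cx"],v-f["cy"];r=np.hypot(a,b);th=r/f["fx"]
    d=np.array([np.sin(th)*a/r,-np.sin(th)*b/r,-np.cos(th)]); return T[:3,3],T[:3,:3]@d
def wplane(f,u,v,z):
    o,d=wray(f,u,v); return o+d*(z-o[2])/d[2]
E
python3 - <<'E'
from h import *
f=np.load("w0.npy",allow_pickle=True).item()
b=[wplane(f,u,v,.127) for u,v in((398,231),(180,231))]; d=b[0]-b[1]
yaw=np.arctan2(-d[0],d[1]); print(b,np.linalg.norm(d),yaw)
o=(b[0]+b[1])[:2]/2; print("tab pred",o-.023*XH[:2]+.03*YH[:2],"from bush")
for u,v in((308,251),(334,251),(308,223),(336,223)): print("tab top corner",wplane(f,u,v,.173))
for u,v in((308,198),(336,198)): print("base front",wplane(f,u,v,.136))
g=cv2.cvtColor(f["image"],cv2.COLOR_RGB2GRAY)
print(g[196:256:3,300:346:2])
E
```

```text
[array([0.50599822, 0.1059546 , 0.127     ]), array([ 0.56957571, -0.06323543,  0.127     ])] 0.1807411546674795 0.3594504971800767
tab pred [0.50579338 0.0414944 ] from bush
tab top corner [0.52202634 0.03744802 0.173     ]
tab top corner [0.51634122 0.0530257  0.173     ]
tab top corner [0.5034586  0.03103766 0.173     ]
tab top corner [0.49758664 0.04713745 0.173     ]
base front [0.50097019 0.02860819 0.136     ]
base front [0.49405663 0.04755197 0.136     ]
[[112 113 113 113 113 115 115 114 100 100 100 100  99 100 109 115 115 113
  117 126 107 110 112]
 [112 113 112 115  34  24  26  26  26  27  27  26  26  27  26  23  25  16
  203 198 197 201 149]
 [ 85  46 115  85  26  30  28  28  28  28  26  27  27  27  26  27  26  27
   92 204 177 203 174]
 [ 67  51  84  60  29  29  28  28  27  27  26  28  28  27  26  28  24  30
   60 125 124 125 124]
 [ 73  58 108  73  29  28  28  28  30  29  25  26  27  25  25  25  27  29
   74 174 178 179 180]
 [ 88  54 132 102  28  29  29  29  28  27  27  27  28  28  29  26  25  26
   80 119 171 170 169]
 [ 87  62  86  91  26  29  28  29  28  29  26  29  
[... 607 characters left out ...]
 91  87  88  88  87]
 [ 88  87  88  90  37  30  28  30  28  29  30  28  34  36  35  36  32  35
   89  87  87  87  87]
 [ 95  94  94  98  36  28  30  28  28  28  28  29  36  35  38  34  33  35
   98  94  94  93  94]
 [ 82  81  81  84  37  28  29  29  29  30  27  35  37  35  37  35  33  36
   97  94  94  94  93]
 [ 80  80  79  80  55  30  29  28  27  29  36  36  34  35  34  34  33  44
   96  94  94  93  93]
 [ 82  83  82  82  81  33  30  31  28  28  30  29  28  29  28  27  24  80
   94  95  94  94  94]
 [ 82  81  82  82  83  67  36  31  30  32  31  28  29  27  29  34  64  94
   93  94  95  94  94]
 [ 82  82  82  81  81  82  82  83  88  94  95  95  95  96  94  95  94  94
   94  94  94  93  94]]
```

Tab top measured by the wrist camera gives a centre of about (0.507,0.041), which agrees with the bush-based estimate. I'll descend and grip.

Emit:
drive_tool(
  motion=[
    [-0.5, [0, 0, 0.4], [0, 0, 0]],
    [-0.5, [0, 0, 0.9], [0, 0, 0]],
    [-0.5, [0, 0, 1.4], [0, 0, 0]],
    [-0.5, [0, 0, 1.8], [0, 0, 0]],
    [-0.5, [0, 0, 2.05], [0, 0, 0]],
    [-0.5, [0, 0, 2.12], [0, 0, 0]],
    [-0.5, [0, 0, 2.12], [0, 0, 0]],
  ],
)

```text
time: 2.5
tcp_pos: [0.5068, 0.0422, 0.1415]
tcp_rot: [3.141, -0.0, -2.789]
force: [-0.2, 0.2, -0.6]
gripper_width: 0.0641
```

Emit:
drive_tool(
  motion=[
    [0, [0, 0, 0], [0, 0, 0]],
    [0.5, [0, 0, 0], [0, 0, 0]],
    [1, [0, 0, 0], [0, 0, 0]],
    [1, [0, 0, 0], [0, 0, 0]],
    [1, [0, 0, 0], [0, 0, 0]],
    [1, [0, 0, 0], [0, 0, 0]],
    [1, [0, 0, 0], [0, 0, 0]],
    [1, [0, 0, 0], [0, 0, 0]],
  ],
)

```text
time: 3.3
tcp_pos: [0.5075, 0.0409, 0.1424]
tcp_rot: [-3.139, 0.001, -2.79]
force: [2.2, -5.1, 2.1]
gripper_width: 0.0151
```

Run:
```python
from h import *
f=optics.grab_frame("wrist"); cv2.imwrite("pics/w1.png",f["image"][100:400,130:510,::-1])
s=read_state();print(s["tcp_pos"],s["tcp_rot"],s["force"],s["gripper_width"])
```

```text
[0.50756691 0.04094117 0.14241555] [-3.13891340e+00  1.39587755e-03 -2.79019658e+00] [ 0.98418432 -5.49317128  1.37404056] 0.014578854421462705
```

View pics/w1.png

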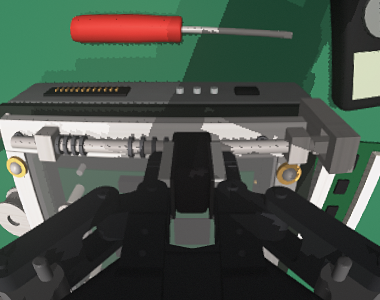

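The tab is pinched (opening 15 mm). Now I'll pull the bolt along tool -y, about 17 mm.

Emit:
drive_tool(
  motion=[
    [1, [0, -0.1, 0], [0, 0, 0]],
    [1, [0, -0.2, 0], [0, 0, 0]],
    [1, [0, -0.3, 0], [0, 0, 0]],
    [1, [0, -0.4, 0], [0, 0, 0]],
    [1, [0, -0.5, 0], [0, 0, 0]],
    [1, [0, -0.57, 0], [0, 0, 0]],
    [1, [0, -0.57, 0], [0, 0, 0]],
    [1, [0, -0.57, 0], [0, 0, 0]],
  ],
)

```text
time: 4.15
tcp_pos: [0.5126, 0.0272, 0.1424]
tcp_rot: [3.139, 0.001, -2.788]
force: [-4.9, 5.6, 5.5]
gripper_width: 0.0156
```

Run:
```python
from h import *
f=optics.grab_frame("wrist"); cv2.imwrite("pics/w2.png",f["image"][100:400,130:510,::-1])
s=read_state();print(s["tcp_pos"],s["tcp_rot"],s["force"],s["gripper_width"],(s["tcp_pos"]-[.5075,.0409,.1424])@YH, s["force"]@YH)
```

```text
[0.51260476 0.02717946 0.14234005] [ 3.13918232e+00  6.84509410e-04 -2.78832205e+00] [-4.45002502  5.18222736  6.16839727] 0.01492337340744997 -0.014639383389445048 6.405883106208323
```

View pics/w2.png

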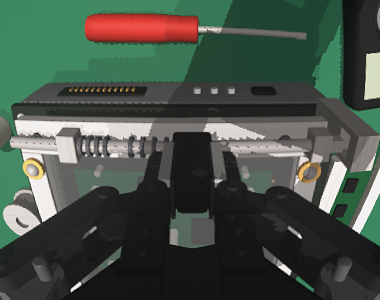

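The tab has moved 14.6 mm, a thin margin over the 12 mm needed, so I'll pull 3 mm more, still short of the 20 mm stop. Next I'll work out the lift.

Emit:
drive_tool(
  motion=[
    [1, [0, -0.06, 0], [0, 0, 0]],
    [1, [0, -0.1, 0], [0, 0, 0]],
    [1, [0, -0.1, 0], [0, 0, 0]],
  ],
)

```text
time: 4.5
tcp_pos: [0.5136, 0.0245, 0.1423]
tcp_rot: [3.139, 0.001, -2.788]
force: [-5.2, 5.8, 6.0]
gripper_width: 0.015
```

```bash
cat >> h.py <<'E'
H=np.array([.7243,.0896,.117])
def lift(dths):
    s=read_state(); p=s["tcp_pos"]; R0=Ro.from_euler("xyz",s["tcp_rot"])
    for t in dths:
        Q=Ro.from_rotvec(YH*t); q=H+Q.apply(p-H); print(t,*units(q,Q*R0,s))
E
python3 - <<'E'
from h import *
s=read_state();print(s["tcp_pos"],s["force"],s["gripper_width"],(s["tcp_pos"]-[.5075,.0409,.1424])@YH, s["force"]@YH)
lift([.01,.02,.035,.05,.07,.09,.11,.13])
E
```

```text
[0.51361753 0.02445935 0.14234521] [-5.17614676  5.8090944   5.99683364] 0.015011316862074048 -0.017541913426371222 7.246055712828297
0.01 [-0.009  0.    -0.073] [0.    0.095 0.   ]
0.02 [-0.018  0.    -0.147] [0.    0.191 0.001]
0.035 [-0.034  0.001 -0.256] [0.001 0.334 0.001]
0.05 [-0.052  0.001 -0.366] [0.001 0.477 0.001]
0.07 [-0.077  0.002 -0.511] [0.001 0.668 0.002]
0.09 [-0.106  0.002 -0.656] [0.001 0.859 0.002]
0.11 [-0.138  0.002 -0.801] [0.002 1.05  0.003]
0.13 [-0.172  0.003 -0.944] [0.002 1.241 0.003]
```

Emit:
drive_tool(
  motion=[
    [1, [-0.01, 0, -0.04], [0, 0.05, 0]],
    [1, [-0.01, 0, -0.07], [0, 0.1, 0]],
    [1, [-0.02, 0, -0.15], [0, 0.19, 0]],
    [1, [-0.035, 0, -0.26], [0, 0.33, 0]],
    [1, [-0.05, 0, -0.37], [0, 0.48, 0]],
    [1, [-0.08, 0, -0.51], [0, 0.67, 0]],
    [1, [-0.11, 0, -0.66], [0, 0.86, 0]],
    [1, [-0.14, 0, -0.8], [0, 1.05, 0]],
  ],
)

```text
time: 5.3
tcp_pos: [0.5169, 0.0262, 0.1646]
tcp_rot: [3.137, -0.113, -2.787]
force: [-3.7, 6.3, -2.7]
gripper_width: 0.0151
```

Run:
```python
from h import *
s=read_state();print(s["tcp_pos"],s["tcp_rot"],s["force"],s["gripper_width"], s["force"]@YH)
f=optics.grab_frame("wrist"); cv2.imwrite("pics/w3.png",f["image"][100:400,130:510,::-1])
lift([.05,.1,.15,.2,.25,.3,.35,.4])
```

```text
[0.51689242 0.02620525 0.16462228] [ 3.13743346 -0.11254634 -2.78745803] [-3.67481436  6.33681206 -2.70043651] 0.015102617681680561 7.21901964679565
0.05 [-0.048  0.001 -0.366] [0.    0.477 0.002]
0.1 [-0.115  0.003 -0.729] [0.001 0.955 0.004]
0.15 [-0.2    0.004 -1.089] [1.000e-03 1.432e+00 6.000e-03]
0.2 [-0.302  0.006 -1.444] [0.002 1.91  0.008]
0.25 [-0.422  0.007 -1.793] [2.000e-03 2.387e+00 9.000e-03]
0.3 [-0.56   0.009 -2.136] [2.000e-03 2.865e+00 1.100e-02]
0.35 [-0.714  0.01  -2.472] [3.000e-03 3.342e+00 1.300e-02]
0.4 [-0.885  0.012 -2.799] [3.00e-03 3.82e+00 1.50e-02]
```

View pics/w3.png

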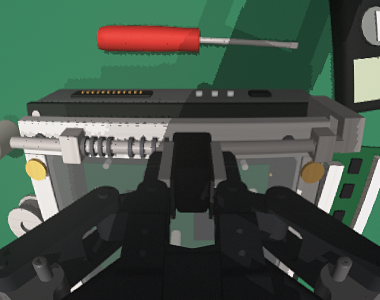

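The gate is off its pins: the bushes are now empty and the grip still holds. I'll keep following the arc.

Emit:
drive_tool(
  motion=[
    [1, [-0.01, 0, -0.1], [0, 0.14, 0]],
    [1, [-0.03, 0, -0.26], [0, 0.33, 0]],
    [1, [-0.06, 0, -0.44], [0, 0.57, 0]],
    [1, [-0.1, 0, -0.66], [0, 0.86, 0]],
    [1, [-0.15, 0, -0.88], [0, 1.15, 0]],
    [1, [-0.2, 0, -1.09], [0, 1.43, 0]],
    [1, [-0.26, 0, -1.3], [0, 1.72, 0]],
    [1, [-0.3, 0, -1.44], [0, 1.91, 0]],
  ],
)

```text
time: 6.15
tcp_pos: [0.5299, 0.0308, 0.207]
tcp_rot: [3.138, -0.313, -2.787]
force: [-6.0, 6.3, -1.8]
gripper_width: 0.0151
```

Run:
```python
from h import *
s=read_state();print(s["tcp_pos"],s["tcp_rot"],s["joint_positions"],s["force"],s["gripper_width"], s["force"]@YH)
lift([.05,.1,.15,.2,.25,.3])
```

```text
[0.52991422 0.03080708 0.20698231] [ 3.13762986 -0.31323794 -2.78659343] [ 0.03738159  0.31757514  1.176614   -0.09952297  1.9454056  -1.91031848] [-5.95031864  6.34124387 -1.80051826] 0.015119062882929747 8.014118482438224
0.05 [-0.048  0.001 -0.366] [0.    0.477 0.002]
0.1 [-0.114  0.003 -0.73 ] [0.    0.955 0.004]
0.15 [-0.198  0.004 -1.09 ] [0.    1.432 0.006]
0.2 [-0.3    0.006 -1.445] [0.    1.91  0.008]
0.25 [-0.419  0.007 -1.795] [0.    2.387 0.009]
0.3 [-0.556  0.008 -2.138] [0.    2.865 0.011]
```

Emit:
drive_tool(
  motion=[
    [1, [-0.01, 0, -0.15], [0, 0.19, 0]],
    [1, [-0.04, 0, -0.33], [0, 0.43, 0]],
    [1, [-0.09, 0, -0.6], [0, 0.78, 0]],
    [1, [-0.15, 0, -0.88], [0, 1.15, 0]],
    [1, [-0.22, 0, -1.16], [0, 1.53, 0]],
    [1, [-0.3, 0, -1.44], [0, 1.91, 0]],
    [1, [-0.38, 0, -1.69], [0, 2.24, 0]],
    [1, [-0.43, 0, -1.81], [0, 2.4, 0]],
  ],
)

```text
time: 6.95
tcp_pos: [0.5572, 0.0406, 0.2552]
tcp_rot: [3.138, -0.565, -2.786]
force: [-8.3, 5.2, 1.5]
gripper_width: 0.0152
```

Emit:
drive_tool(
  motion=[
    [1, [0, 0, 0], [0, 0, 0]],
    [1, [0, 0, 0], [0, 0, 0]],
    [1, [0, 0, 0], [0, 0, 0]],
    [1, [0, 0, 0], [0, 0, 0]],
  ],
)

```text
time: 7.35
tcp_pos: [0.5571, 0.0405, 0.255]
tcp_rot: [3.138, -0.563, -2.786]
force: [-5.7, 6.0, 0.2]
gripper_width: 0.0153
```

Run:
```python
from h import *
s=read_state();print(s["tcp_pos"],s["tcp_rot"],s["dq"].round(4),s["force"],s["gripper_width"], s["force"]@YH)
f=optics.grab_frame("wrist"); g=optics.grab_frame("scene"); np.save("s1.npy",g,allow_pickle=True)
a=cv2.resize(f["image"],(480,300)); b=cv2.resize(g["image"][120:270,290:450],(320,300),interpolation=cv2.INTER_CUBIC)
cv2.imwrite("pics/e.png",np.hstack([a,b])[:,:,::-1])
```

```text
[0.55705725 0.04048485 0.25501887] [ 3.13811813 -0.56327037 -2.78602337] [ 0.0012 -0.0008  0.0004  0.0009 -0.0009 -0.0015] [-5.72681692  5.95165164  0.2342298 ] 0.015289676209042003 7.571131649634312
```

View pics/e.png

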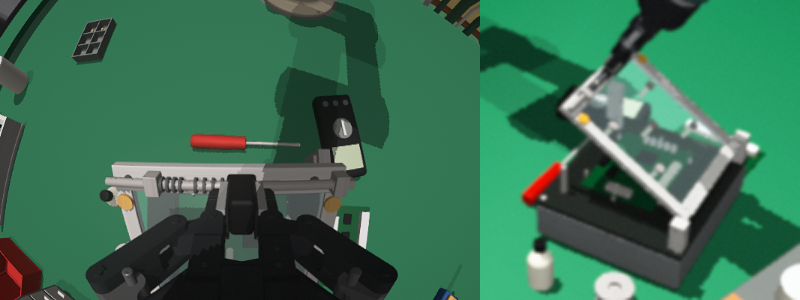

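The gate is up and held by the tab, and the board is on its nest. I'll check the angle from the raised bush in the scene view (full-image pixel about (341,179)), then hand in.

Run:
```python
from h import *
g=np.load("s1.npy",allow_pickle=True).item(); o,d=ray(g,341.5,179)
P=H-.092*YH; t=((P-o)@YH)/(d@YH); q=o+d*t-P; x,z=q@XH,q[2]
th=np.arctan2(z,-x)-np.arctan2(.007,.197); print("r",np.hypot(x,z),"theta",th,"rise",232*np.sin(th)+5*(1-np.cos(th)))
s=read_state(); print(s["tcp_pos"],s["gripper_width"],abs(s["dq"]).max())
if .47<th<.7: hand_in(); print("handed in")
```

```text
r 0.19647253125577405 theta 0.5613300551977194 rise 124.26378944884685
[0.55704931 0.04049532 0.25500787] 0.015060833583222211 0.0020719320163854163
the job is handed in; nothing more can be done
handed in
```

The fixture is open, and I handed the job in with the gripper still holding the gate raised by the finger tab, about 7.5 s into the 32 s limit.

- **Latch:** I pulled the bolt about 17.5 mm along the fixture's -y, judged by how far the gripper moved. That is past the 12 mm it needs and short of the 20 mm stop. The gate then rose without snagging, so the nose was clear of the keeper.
- **Gate:** I lifted it off the guide pins and followed the hinge arc. The last scene image gives a gate angle of about 0.56 rad, which agrees with the tool's tilt. That puts the front edge about 124 mm above where it rested.
- **Hold:** The joints are nearly still, at most 0.002 rad/s. The grip opening stayed at 15 mm throughout, and the forces in every reading were under about 11 N.
- **Board and bench:** In the last pictures the board is on its nest and the things around the fixture look undisturbed. I judged this by eye and did not measure them.

Two readings did not agree exactly. The first pull came out about 2.5 mm short of what I commanded, so I added 3 mm. The wrist camera put the guide bushes 181 mm apart, against the nominal 184 mm and 184 mm from the top camera; this did not affect the grasp.

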